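Hang the painted sample plaque on the free peg

ROBOT

A 6-joint arm with a two-finger parallel gripper is mounted at the origin on the work surface. World frame = base frame: x ahead of the robot, y to its left, z up, the work surface at z = 0. Lengths are in m, angles in rad, forces in N, time in s.
With the tool pointing down it reaches from about 0.35 to 0.925 m from the base axis. Payload 6.4 kg.
Tool frame: the origin (TCP) lies midway between the tips of the shut fingers; the grasp point (between the pads) lies 19 mm behind it; z points along the fingers, y is the line along which they close (so a half turn about z gives the same grasp; the last joint's range is limited). The gripper opens to 85 mm and grips with 20 to 120 N. Pads are 22 mm wide; open, the fingers measure 114 mm over their backs; the gripper's body (76 mm by 85 mm) begins 54 mm behind the grasp point. The pads swing forward as they close: fully open they stand 13 mm farther back than shut.
Start: joints at [-0.174, 0.245, 1.558, -0, 1.339, -0.174], TCP at [0.65, 0, 0.231] pointing down, gripper open.
Joint ranges: [-3.13, 3.13], [-1.02, 2.26], [0.13, 2.54], [-0.95, 4.09], [0.21, 2.88], [-2.74, 2.74]. Speed limits (rad/s): [2.57, 2.57, 3.14, 3.14, 3.14, 3.14].

INTERFACE

Orientations are given as a unit quaternion [x, y, z, w].
In Python, from plant import ctrl gives the robot as it stands. Calls block until the motion is done:
- ctrl.move_ptp(position, orientation): joint-space move of the TCP to a pose.
- ctrl.move_linear(position, rot=None, velocity=0.15, force_limit=None): straight line of the TCP; rot=None keeps the orientation; velocity is the mean speed in m/s. With force_limit (N) it stops when the force on the tool has changed by that much, and returns True; else False.
- ctrl.goto_joints(angles): joint-space move.
- ctrl.move_gripper(opening): opening from 0.0 (shut) to 1.0 (fully open); the grip force is fixed at half the most; returns when the fingers have stopped.
- ctrl.wait(seconds).
- ctrl.ik(position, orientation): joint angles nearest the present ones, or None.
- ctrl.get_state(): the state.
- ctrl.grab_frame(name): name is "scene" or "side" or "wrist"; returns a dict with "pixels" (420x560x3 uint8, red, green, blue), "z_map" (420x560 float32, m along the optical axis (not along the pixel's ray), 0 where there is no reading), "K" (3x3 intrinsics, pixels), "rvec" (rotation vector, rad) and "tvec" (3), from world to camera coordinates, as OpenCV has them. Camera axes: x right, y down, z forward; pixel columns grow to the right and rows downward; lengths in m; the calibration is good to about 2 mm. A picture is of the moment at which its call begins.
A pose or a line that the arm cannot do raises ctrl.Unreachable and nothing moves.
- ctrl.sign_off(): hands the job in; it is judged then, once.
The state is a dict: "clock": time; "joints": joint angles; "qvel": joint speeds; "joint_torque": joint torques, N m; "position": TCP position; "tcp_rot": TCP orientation; "contact_force": force on the tool from outside, world axes, zero at the start; "moment": the same for the moment, N m; "width": opening from 0.0 (shut) to 1.0 (fully open); "grasp_force": force on a finger pad.
Only numpy, scipy, OpenCV 4.12 (cv2) and the standard library are available. Lean on these libraries where they do the work, as an engineer would, in place of code of your own. Each camera call takes 0.05 s, during which the arm holds its last target. There are 200 camera calls.

TASK

Take the white sample plaque from the sloping painting rest and stand it in the groove of the dark easel rack, on its short edge with the holed end up, leaning on the rack's back, and let go of it there. Then take it again from the rack and hang it by its hole on the one empty peg of the rail, behind the peg's knob, and leave it hanging still. Do not disturb the two samples already hanging or the other things on the table.

Things in the scene. Friction and masses are not known exactly. Their poses are not given: they have to be found in the camera images.
- plaque: the plaque to be hung: white ceramic, 140 (x) x 60 (y) x 12 mm (z), 0.25 kg, thin blue painting on one face; 21 mm hole through it, 40 mm from one short edge. Origin: centre of the unpainted face; +x to the holed end, +z out of the painted face. Starts lying on the rest, painted face up, holed end uppermost and farthest from the robot, foot on the ledge
- plaque_hole (a point): centre of the hole, at half thickness: 30 mm along x, 6 mm along z from the plaque's origin; axes as the plaque
- plaque_top (a point): middle of the short edge at the holed end; axes as the plaque
- plaque_foot (a point): middle of the other short edge; axes as the plaque
- rest: fixed light wooden painting rest: bed 44 mm wide (the plaque's long edges overhang it 8 mm each side), 150 long, sloping up 35 degrees along its +x away from the robot, 7 mm ledge at the low end. Origin on the table under its centre, z up; the bed's surface is 70 mm up there. Under it a base board 50 mm wide, 12 mm thick
- rack: fixed dark wooden easel rack, base 110 x 90 mm. Origin on the table under the groove's middle; x away from the robot, y along the groove, z up. Groove floor 10 mm up, from x = -10 mm (lip 14 mm higher than the floor) to +10 mm, where the back (44 mm wide, 95 long) rises, leaning 20 degrees towards +x. A plaque stands foot in groove, back on this board
- rack_groove (a point): centre of the groove's floor, 10 mm above the rack's origin
- rail: fixed wooden rail on two posts carrying three pegs 100 mm apart. Origin on the table under the middle of its front face; y along it, x away from the robot. Bar 340 mm long, 20 thick, from 139 to 171 mm up
- peg: the empty peg, a level turned wooden peg 165 mm above the table. Origin at its root on the rail's front face; it points along its own -x, towards the robot; shaft 9 mm across and 52 mm long, then a knob 13 mm across, 65 mm long in all
- peg_tip (a point): tip of the empty peg, 65 mm from its root; axes as the peg
- hung_a: a sample like the plaque, already hanging on another peg of the rail; origin and axes as the plaque, x up
- hung_b: another sample like it, hanging on the remaining peg
- saucer: bystander, leave alone: shallow white saucer, 124 mm across, 22 high, on the table in front of the rail; origin under its centre
- colour_cup: bystander, leave alone: small white bowl, 72 mm across, 45 high, on the table near the robot; origin under its centre
- bowl: bystander, leave alone: white bowl, 130 mm across, 65 high, behind at the right; origin under its centre
- jar: bystander, leave alone: glass jar with steel cap, 70 mm across, 90 high, behind at the left; origin under its centre
- brush: bystander, leave alone: brush 180 mm long lying at the right; origin under its centre
- case: bystander, leave alone: black spectacles case 160 x 65 x 40 mm at the left; origin under its centre
Not all that is in view belongs to the job. Of the things that look like the rack, the largest one is meant.

How it is judged:
On the way:
1. the plaque stands in the rack's groove on its short edge, holed end up, leaning on the back, and nothing of the robot touches it (x of plaque_foot in the frame of rack between -0.014 and 0.014 m and y of plaque_foot in the frame of rack between -0.025 and 0.025 m and z of plaque_foot in the frame of rack between 0.006 and 0.024 m and angle between plaque's own x axis and vertical below 0.6 rad and contact force between each of the arm, the fingers and plaque below 0.05 N and linear speed of plaque below 0.03 m/s), for 0.3 s.
At the end, for the whole second after the job is handed in: The plaque hangs by its hole on the empty peg: the hole's centre 4 to 52 mm from the peg's root (behind the knob), within 8 mm sideways of the peg's axis and 13 mm below to 1 mm above it, the holed end up within 0.3 rad, at rest (under 0.03 m/s and 0.4 rad/s) (x of plaque_hole in the frame of peg between -0.052 and -0.004 m and y of plaque_hole in the frame of peg between -0.008 and 0.008 m and z of plaque_hole in the frame of peg between -0.013 and 0.001 m and angle between plaque's own x axis and vertical below 0.3 rad and linear speed of plaque below 0.03 m/s and angular speed of plaque below 0.4 rad/s); the robot touches nothing.
It fails at once if a sample already hanging is shifted by more than 25 mm (distance of any of hung_a, hung_b from where it was at the start of the episode above 0.025 m).
It fails at once if another thing on the table is shifted by more than 30 mm (distance of any of saucer, colour_cup, bowl, jar, brush, case from where it was at the start of the episode above 0.03 m).
It also fails if it takes over 72 s, if anything falls off the work surface, if the arm or the gripper's body presses on something with over 40 N, if the wrist force passes 120 N, or if a joint passes its speed limit or range.

## Working session

There is one attempt and no reset: what is moved stays moved. The work goes in short steps, each a Python script; the robot and the scene stay as the last script left them, time stands still between calls to the robot, and variables do not carry over. Pictures are saved under pics/ and viewed, at most 10 in all, crops included, and the job is handed in when it is done.

```bash
ls; mkdir -p pics
python3 - <<'E'
from plant import ctrl
import cv2,numpy as np
ims=[]
for n in("scene","side"):
    f=ctrl.grab_frame(n); np.savez(n+"0.npz",**f); cv2.imwrite(f"pics/{n}0.png",f["pixels"][:,:,::-1])
    R=cv2.Rodrigues(f["rvec"])[0]; print(n,f["K"].round(1).tolist(),(-R.T@f["tvec"].ravel()).round(3),R[2].round(2),(f["z_map"]>0).mean())
E
```

```text
pics
scene [[446.0, 0.0, 280.4], [0.0, 446.0, 207.6], [0.0, 0.0, 1.0]] [ 0.985 -0.641  0.831] [-0.43  0.6  -0.67] 0.9951615646258504
side [[541.6, 0.0, 278.4], [0.0, 541.6, 215.7], [0.0, 0.0, 1.0]] [ 0.434 -0.975  1.308] [ 0.05  0.65 -0.76] 0.9960289115646258
```

View pics/scene0.png

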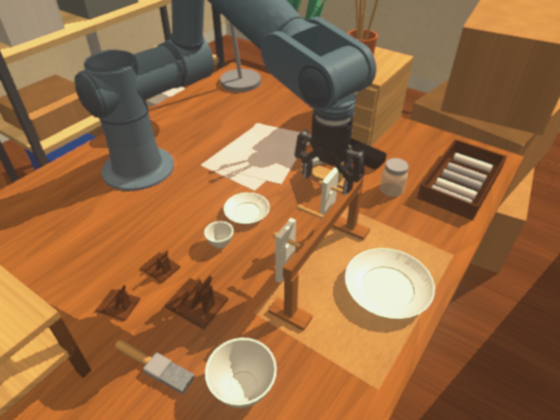

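View pics/side0.png

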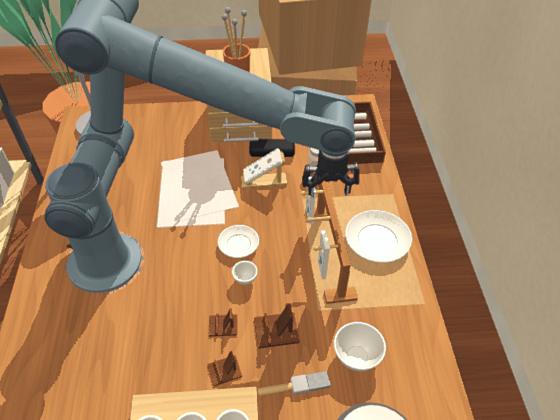

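Side view: white plaque on the rest at (263,167). Three dark racks: large (277,325), small ones (223,322) and (225,370). Other white items that could be confused with the plaque are the hung samples at (310,205) and (325,255). The empty peg seems to be the middle one, in the scene view at about (305,210).

```bash
cat > h.py <<'E'
import numpy as np, cv2
from scipy.spatial.transform import Rotation as Ro
def cam(f):
    R=cv2.Rodrigues(np.array(f["rvec"]))[0]; t=np.array(f["tvec"]).ravel(); return np.array(f["K"]),R,t
def cloud(f):
    K,R,t=cam(f); z=np.array(f["z_map"]); v,u=np.indices(z.shape)
    p=np.stack([(u-K[0,2])/K[0,0]*z,(v-K[1,2])/K[1,1]*z,z],-1)
    return (p-t)@R
def ray(f,uv):
    K,R,t=cam(f); uv=np.atleast_2d(uv).astype(float)
    d=np.c_[(uv-K[:2,2])/[K[0,0],K[1,1]],np.ones(len(uv))]@R
    return -R.T@t,d
def onz(f,uv,h):
    o,d=ray(f,uv); return o+d*((h-o[2])/d[:,2:])
def proj(f,P):
    K,R,t=cam(f); q=(np.atleast_2d(P)@R.T+t)@K.T; return q[:,:2]/q[:,2:]
def tri(fs,uvs):
    A=np.zeros((3,3));b=np.zeros(3)
    for f,uv in zip(fs,uvs):
        o,d=ray(f,uv); d=d[0]/np.linalg.norm(d[0]); M=np.eye(3)-np.outer(d,d); A+=M;b+=M@o
    return np.linalg.solve(A,b)
def quat(x,z):  # tool x and z axis
    z=np.array(z,float);z/=np.linalg.norm(z);x=np.array(x,float);x-=z*(x@z);x/=np.linalg.norm(x)
    return Ro.from_matrix(np.c_[x,np.cross(z,x),z]).as_quat()
E
python3 - <<'E'
from plant import ctrl
from h import *
for n,pts in(("side",[(263,167),(277,340),(285,320),(325,255),(310,205),(340,297),(310,220),(239,240),(245,272),(360,345)]),("scene",[(287,250),(328,190),(200,300),(290,300),(305,210),(305,214)])):
    f=dict(np.load(n+"0.npz")); c=cloud(f)
    for p in pts: print(n,p,c[p[1],p[0]].round(3))
f=ctrl.grab_frame("wrist");K,R,t=cam(f);s=ctrl.get_state();T=Ro.from_quat(s["tcp_rot"]).as_matrix()
print(K[0,0],T.round(2).tolist()); print("cam in tool",(T.T@(-R.T@t-s["position"])).round(3),(R@T).round(2).tolist())
E
```

```text
side (263, 167) [0.487 0.279 0.079]
side (277, 340) [ 0.49  -0.3    0.009]
side (285, 320) [ 0.513 -0.276  0.069]
side (325, 255) [ 0.626 -0.147  0.166]
side (310, 205) [0.611 0.051 0.142]
side (340, 297) [ 0.674 -0.185  0.017]
side (310, 220) [ 0.6   -0.028  0.169]
side (239, 240) [0.4   0.046 0.002]
side (245, 272) [ 0.414 -0.08   0.013]
side (360, 345) [ 0.707 -0.33   0.009]
scene (287, 250) [ 0.634 -0.118  0.137]
scene (328, 190) [0.623 0.062 0.172]
scene (200, 300) [ 0.504 -0.264  0.022]
scene (290, 300) [ 0.686 -0.182  0.076]
scene (305, 210) [ 0.615 -0.021  0.167]
scene (305, 214) [0.531 0.12  0.001]
294.33134170894 [[-0.0, 1.0, -0.0], [1.0, 0.0, 0.0], [0.0, -0.0, -1.0]]
cam in tool [ 0.069 -0.001 -0.144] [[-0.0, 1.0, 0.0], [-0.96, -0.0, -0.27], [-0.27, -0.0, 0.96]]
```

Run:
```python
from plant import ctrl
from h import *
q=quat([-1,0,0],[0,0,-1]); ql=quat([-.8,0,-.6],[.6,0,-.8])
ims=[]
for n,p,o in(("plq",[.50,.26,.28],q),("rack",[.50,-.27,.28],q),("pegA",[.47,-.04,.30],ql),("pegB",[.58,-.04,.34],q)):
    try: ctrl.move_ptp(p,o)
    except ctrl.Unreachable: print("unreach",n); continue
    ctrl.wait(.3); f=ctrl.grab_frame("wrist"); np.savez(n+".npz",**f); ims.append(cv2.resize(f["pixels"][:,:,::-1],(400,300)))
    print(n,ctrl.get_state()["joints"],ctrl.get_state()["clock"])
cv2.imwrite("pics/w1.png",np.vstack([np.hstack(ims[:2]),np.hstack(ims[2:4])]))
```

```text
plq [ 2.77487373e-01  5.47287699e-03  1.73131890e+00 -1.42916966e-05
  1.40512521e+00 -1.29231317e+00] 1.6667
rack [-6.93986479e-01  1.63319789e-02  1.72001979e+00 -4.49555082e-05
  1.40522349e+00 -2.26539040e+00] 3.9333
pegA [-0.48565609 -0.68161579  2.3050667   0.34775643  0.9622855  -2.17413478] 5.2167
pegB [-2.64354568e-01  1.28826986e-02  1.61497985e+00  1.01803305e-04
  1.51267308e+00 -1.83463616e+00] 6.4
```

View pics/w1.png

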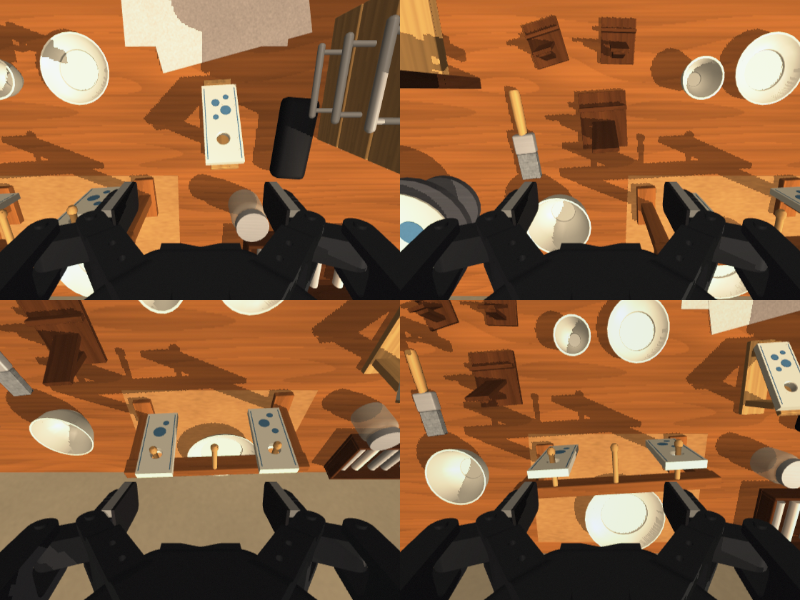

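Wrist tiles (half-size): plaque on rest at (222,125) with its hole at (223,139), painted and holed end away from the robot. Large rack at (603,120), versus small ones at (544,42) and (617,40). Empty peg is the middle one at (215,455) / (615,462), between the two hung samples. The choice is clear.

```bash
cat > m.py <<'E'
from h import *
def L(n): return dict(np.load(n+".npz"))
def plane(P):
    c=np.median(P,0); 
    for k in range(6):
        u,s,v=np.linalg.svd(P-P.mean(0),full_matrices=False) if k==0 else np.linalg.svd(P[g]-P[g].mean(0),full_matrices=False)
        c0=P.mean(0) if k==0 else P[g].mean(0); n=v[2]; n*=np.sign(n[2]) or 1
        d=(P-c0)@n; g=abs(d)<max(.002,1.5*np.median(abs(d)))
    return c0,n,g
def plaque(f,lo,hi,verb=1):
    """white slab in world box -> top-face plane, axes, rect, hole (on painted face)"""
    c=cloud(f); px=f["pixels"].astype(int); m=(px.min(2)>105)&((px.max(2)-px.min(2))<70)
    m&=((c>lo)&(c<hi)).all(-1); n,lab,st,_=cv2.connectedComponentsWithStats(m.astype(np.uint8)); m=lab==1+st[1:,4].argmax()
    c0,nn,g=plane(c[m])
    o,_=ray(f,[0,0]); nn=nn*np.sign((o-c0)@nn)
    # outer contour by ray-plane
    cn,_=cv2.findContours(m.astype(np.uint8),cv2.RETR_EXTERNAL,cv2.CHAIN_APPROX_NONE); cn=max(cn,key=len)[:,0]
    o,d=ray(f,cn+0.0); P=o+d*(((c0-o)@nn)/(d@nn))[:,None]
    up=np.array([0,0,1.]); up=up-nn*(up@nn); ex=up/np.linalg.norm(up); ey=np.cross(nn,ex)
    uv=np.c_[(P-c0)@ex,(P-c0)@ey].astype(np.float32)*1000
    r=cv2.minAreaRect(uv); b=cv2.boxPoints(r); e=max((b[1]-b[0],b[2]-b[1]),key=np.linalg.norm); e=e/np.linalg.norm(e); e*=np.sign(e[0])
    X=ex*e[0]+ey*e[1]; C=c0+(ex*r[0][0]+ey*r[0][1])/1000
    return dict(C=C,X=X,N=nn,size=r[1],px=m.sum(),mask=m,mean=c[m].mean(0))
def holept(f,P,lo=0.005,hi=0.055):
    # hole: enclosed non-plane region near x=+.03
    c=cloud(f); K,R,t=cam(f); v,u=np.indices(c.shape[:2]); o,d=ray(f,np.c_[u.ravel(),v.ravel()])
    Q=o+d*(((P["C"]-o)@P["N"])/(d@P["N"]))[:,None]; Q=Q.reshape(c.shape); D=Q-P["C"]; Y=np.cross(P["N"],P["X"])
    x=D@P["X"]; y=D@Y; dep=(c-P["C"])@P["N"]
    g=(abs(x-.03)<.018)&(abs(y)<.018)&(dep<-.004)
    return x[g].mean(),y[g].mean(),g.sum()
E
python3 - <<'E'
from m import *
for n in("plq","side0"):
    f=L(n); P=plaque(f,[.38,.2,.03],[.6,.37,.14]); 
    print(n,{k:np.round(v,4).tolist() for k,v in P.items() if k!="mask"},"hole",holept(f,P))
    print(" slope",np.degrees(np.arcsin(P["X"][2])),"yaw",np.degrees(np.arctan2(P["X"][1],P["X"][0])))
# rack: cloud
f=L("rack");c=cloud(f);g=((c>[.42,-.38,.004])&(c<[.62,-.19,.2])).all(-1); px=f["pixels"].astype(int); g&=px.max(2)<150
P=c[g]; print("rack",g.sum(),P.min(0).round(3),P.max(0).round(3)); print(np.histogram(P[:,2],np.arange(0,.115,.005))[0])
np.save("rackpts.npy",P)
for n in("pegA","pegB"):
    f=L(n);c=cloud(f)
    g=((c>[.52,-.3,.155])&(c<[.75,.2,.18])).all(-1); Q=c[g]; print(n,len(Q),Q.min(0).round(3),Q.max(0).round(3)); print(np.histogram(Q[:,0],np.arange(.55,.72,.01))[0])
E
```

```text
plq {'C': [0.481, 0.2941, 0.0814], 'X': [0.8184, 0.041, 0.5732], 'N': [-0.5725, -0.0291, 0.8194], 'size': [59.652, 142.4636], 'px': 5194, 'mean': [0.4856, 0.2942, 0.0844]} hole (np.float64(0.029386761463791593), np.float64(-0.0001743413822819308), np.int64(224))
 slope 34.97501507684718 yaw 2.867336866788271
side0 {'C': [0.4832, 0.2849, 0.0786], 'X': [0.8211, 0.0521, 0.5684], 'N': [-0.5665, -0.0462, 0.8227], 'size': [73.1986, 149.0592], 'px': 633, 'mean': [0.4853, 0.2859, 0.0787]} hole (np.float64(0.02908343822341179), np.float64(0.004284619433181559), np.int64(18))
 slope 34.63617104718185 yaw 3.6332281589303457
rack 5269 [ 0.432 -0.312  0.005] [ 0.545 -0.216  0.101]
[   0  355 2967   72  313  223   76   63   72   71   71   85   79   85
   80   87   88   94  106  277    5    0]
pegA 4697 [ 0.583 -0.184  0.155] [0.684 0.155 0.18 ]
[   0    0    0   92  210  812  384  541   40  231 1426  713  227   21
    0    0]
pegB 6812 [ 0.584 -0.183  0.155] [0.682 0.156 0.18 ]
[   0    0    0   65  228  541  306  296  117  687 1887 1884  771   30
    0    0]
```

Run:
```python
from m import *
P=np.load("rackpts.npy"); 
B=P[P[:,2]<.017]; r=cv2.minAreaRect((B[:,:2]*1000).astype(np.float32)); print("base rect",r,np.median(B[:,2]))
lip=P[(P[:,2]>.019)&(P[:,2]<.029)]; rl=cv2.minAreaRect((lip[:,:2]*1000).astype(np.float32)); print("lip",rl,np.median(lip[:,2]))
K=P[P[:,2]>.035]
for it in range(3):
    c0,n,g=plane(K); n=-n if n[0]>0 else n; print("backplane",c0.round(4),n.round(3),g.sum(),len(K),"lean",np.degrees(np.arcsin(n[2])),"yaw",np.degrees(np.arctan2(-n[1],-n[0]))); K=K[g]
r=cv2.minAreaRect((K[:,1:]*1000).astype(np.float32)); print("back yz",r, K[:,1].min(),K[:,1].max(),K.max(0))
# lateral centre along height
for lo in(.04,.06,.08): 
    k=K[(K[:,2]>lo)&(K[:,2]<lo+.02)]; print(lo,k[:,1].min().round(4),k[:,1].max().round(4),k.mean(0).round(4))
for n in("pegA","pegB"):
    f=L(n);c=cloud(f)
    T=c[((c>[.62,-.3,.1685])&(c<[.72,.2,.175])).all(-1)]
    # front edge: min x per y-bin
    ys=np.arange(-.16,.14,.01); e=[]
    for y in ys:
        t=T[abs(T[:,1]-y)<.005]
        if len(t)>3 : e.append((y,np.percentile(t[:,0],5),np.percentile(t[:,0],95)))
    e=np.array(e); pf=np.polyfit(e[:,0],e[:,1],1); pb=np.polyfit(e[:,0],e[:,2],1)
    print(n,"topz",np.median(T[:,2]),"front",pf,"back",pb,"y",T[:,1].min(),T[:,1].max())
    Q=c[((c>[.56,-.06,.15])&(c<[.64,.03,.18])).all(-1)]
    o,_=ray(f,[0,0]); print(" cam",o.round(3),"peg",len(Q),Q.min(0).round(4),Q.max(0).round(4))
    for x in np.arange(.58,.64,.01):
        t=Q[abs(Q[:,0]-x)<.005]
        if len(t): print("  ",x.round(3),len(t),t[:,1].min().round(4),t[:,1].max().round(4),t[:,2].max().round(4),t[:,2].min().round(4))
    for nm,y0,y1 in(("a",.03,.13),("b",-.18,-.07)):
        H=plaque(f,[.55,y0,.05],[.66,y1,.2]); print(nm,H["C"].round(4),H["X"].round(3),H["N"].round(3),H["size"])
```

```text
base rect ((488.4532470703125, -263.62127685546875), (109.7416000366211, 90.05084228515625), 4.125696659088135) 0.011003296770497842
lip ((478.53106689453125, -264.39276123046875), (36.01827621459961, 89.81440734863281), 4.177423000335693) 0.024794802948655936
backplane [ 0.511  -0.262   0.0712] [-0.935 -0.068  0.347] 1129 1263 lean 20.31827981843243 yaw 4.165363085686531
backplane [ 0.511  -0.262   0.0712] [-0.935 -0.068  0.347] 1129 1129 lean 20.31827981843243 yaw 4.165363085686531
backplane [ 0.511  -0.262   0.0712] [-0.935 -0.068  0.347] 1129 1129 lean 20.31827981843243 yaw 4.165363085686531
back yz ((-261.95263671875, 67.61517333984375), (65.93846893310547, 43.78227996826172), 88.45880126953125) -0.2847197428556265 -0.23956674357493646 [ 0.52446886 -0.23956674  0.10056206]
0.04 -0.2845 -0.2405 [ 0.5032 -0.2625  0.0503]
0.06 -0.2838 -0.2398 [ 0.5106 -0.2621  0.0702]
0.08 -0.2832 -0.2396 [ 0.5183 -0.2613  0.0911]
pegA topz 0.17143605684890814 front [0.09983891 0.6469463 ] back [0.14466678 0.66547814] y -0.1828802571287882 0.1543229310204415
 cam [ 0.329 -0.04   0.374] peg 228 [ 0.
[... 489 characters left out ...]
91001892089844)
pegB topz 0.17178022047522581 front [0.05598573 0.64420098] back [-0.03524415  0.66930679] y -0.1833261010798358 0.15582712638720067
 cam [ 0.51  -0.04   0.484] peg 362 [ 0.5901 -0.0239  0.1641] [ 0.64   -0.0118  0.1735]
   0.59 53 -0.0239 -0.0128 0.1724 0.1641
   0.6 82 -0.0239 -0.0127 0.1735 0.1674
   0.61 69 -0.0215 -0.0135 0.1712 0.1668
   0.62 63 -0.0213 -0.0133 0.1723 0.1653
   0.63 66 -0.0201 -0.0118 0.1715 0.166
   0.64 29 -0.0199 -0.0118 0.1712 0.167
a [0.6224 0.0893 0.182 ] [-0.385 -0.436  0.813] [0.879 0.095 0.468] (177.88011169433594, 61.08689498901367)
b [ 0.6258 -0.1175  0.1556] [ 0.025 -0.008  1.   ] [-0.999 -0.046  0.025] (66.3969955444336, 117.75345611572266)
```

Run:
```python
from plant import ctrl
from g import *
p,q,a=tool(PL["O"],PL["X"],PL["N"],.02,40,1)
ctrl.move_ptp([.53,.12,.33],quat([1,0,0],[0,0,-1]))
ctrl.move_ptp(p-.1*a,q); ctrl.move_linear(p,velocity=.12,force_limit=15); s=ctrl.get_state(); print(s["position"]-p,np.round(s["contact_force"],2))
ctrl.move_gripper(0); s=ctrl.get_state(); print(s["width"],s["grasp_force"],np.round(s["contact_force"],2))
ctrl.move_linear(p+[0,0,.12],velocity=.12); ctrl.wait(.2)
s=ctrl.get_state(); print(s["width"],s["grasp_force"],s["contact_force"],s["clock"])
P,Q,A=tool(RK,RX,RN,.02,40,1)
ctrl.move_ptp(P+[-.02,0,.12],Q)
ctrl.wait(.2); f=ctrl.grab_frame("side"); g=ctrl.grab_frame("wrist"); np.savez("sideR.npz",**f); np.savez("wR.npz",**g)
cv2.imwrite("pics/r1.png",np.hstack([cv2.resize(x["pixels"][:,:,::-1],(400,300)) for x in(f,g)])); print(ctrl.get_state()["clock"])
```

```text
[0.00086025 0.00019764 0.00099016] [-0.19 -0.4  -0.72]
0.687707716707365 65.43309152126312 [-0.97 -0.89  5.16]
0.692854655454026 64.86985892057419 [-0.87480039 -0.17439984 -2.72020358] 12.925
15.2333
```

View pics/r1.png

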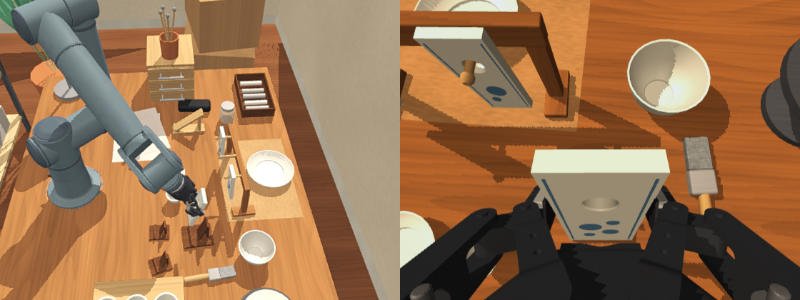

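Wrist view (right tile): the plaque is held with its holed top edge at (600,160) and hole at (603,203). The rack is still empty in the side view (197,235). Next I check the held pose against the nominal one.

```bash
cat >> m.py <<'E'
def held(f,O,X,N,Ym=.035):
    """offsets of the seen plaque from the nominal pose (origin O): local x,y,z clouds"""
    c=cloud(f); px=f["pixels"].astype(int); Y=np.cross(N,X); D=c-O
    l=np.stack([D@X,D@Y,D@N],-1); w=(px.min(2)>75)&(px.max(2)-px.min(2)<75)
    b=w&(abs(l[...,0])<.09)&(abs(l[...,1])<.045)&(l[...,2]>-.012)&(l[...,2]<.024)
    face=l[b&(l[...,0]<.062)&(l[...,0]>-.0)&(abs(l[...,1])<.024)&(abs(l[...,2]-.012)<.006)]; top=l[b&(abs(l[...,0]-.07)<.006)&(l[...,2]>.002)&(l[...,2]<.010)]
    A=np.c_[face[:,:2],np.ones(len(face))]; k=np.linalg.lstsq(A,face[:,2],rcond=None)[0]
    g=abs(face[:,2]-A@k)<.0015; k=np.linalg.lstsq(A[g],face[g,2],rcond=None)[0]
    print("face z at 0:",k[2].round(4),"tilt x,y deg",np.degrees(k[:2]).round(2),len(face))
    e=top[abs(top[:,1])<.025]; kk=np.polyfit(e[:,1],e[:,0],1) if len(e)>5 else None
    print("top x",kk,"y range",np.percentile(top[:,1],[1,99]) if len(top) else None,len(top))
    h=(~w)&0 if False else None
E
python3 - <<'E'
from m import *; from g import *
held(L("wR"),RK+np.array([-.02,0,.12]),RX,RN)
E
```

```text
face z at 0: 0.0105 tilt x,y deg [ 0.1  -0.01] 6464
top x [-0.0026901   0.06843938] y range [-0.02845604  0.03023117] 4123
```

Run:
```python
from plant import ctrl
from g import *
P,Q,A=tool(RK-.003*rx,RX,RN,.02,40,1)
ctrl.move_linear(P+.03*Z,velocity=.12)
h=ctrl.move_linear(P-.005*Z,velocity=.03,force_limit=4); s=ctrl.get_state(); print(h,(s["position"]-P).round(4),np.round(s["contact_force"],2))
h=ctrl.move_linear(s["position"]+.006*rx,velocity=.02,force_limit=3); s2=ctrl.get_state(); print(h,((s2["position"]-P)@rx).round(4))
ctrl.move_gripper(.85); ctrl.wait(.3); p=ctrl.get_state()["position"]
ctrl.move_linear(p-.07*A,velocity=.12); ctrl.wait(.1)
f=ctrl.grab_frame("wrist"); np.savez("wS.npz",**f); s=ctrl.grab_frame("side")
cv2.imwrite("pics/s1.png",np.hstack([cv2.resize(f["pixels"][:,:,::-1],(400,300)),cv2.resize(s["pixels"][150:,150:430,::-1],(400,386))[:300]])); print(ctrl.get_state()["clock"])
from m import held
held(f,RK,RX,RN)
```

```text
True [0.0002 0.0001 0.0012] [-0.29  0.3   4.75]
True 0.001
18.8
face z at 0: 0.0108 tilt x,y deg [-1.92 -0.19] 3778
top x [-0.00214495  0.06822716] y range [-0.02911128  0.02970612] 1677
```

View pics/s1.png

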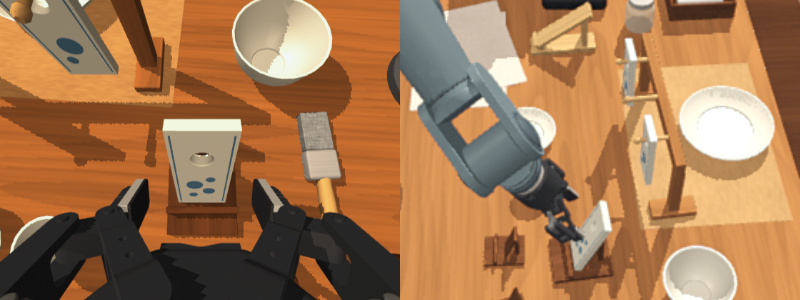

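Left tile: the plaque stands in the rack at (202,165), hole up at (202,157), fingers clear. Right tile confirms it leaning in the large rack at (590,240). Next I regrasp near the top edge.

```bash
cat >> g.py <<'E'
t2=np.radians(22.2); RX2=np.sin(t2)*rx+np.cos(t2)*Z; RN2=-np.cos(t2)*rx+np.sin(t2)*Z; RK2=RK-.0005*RN-.001*RX
E
python3 - <<'E'
from plant import ctrl
from g import *
from m import held
ctrl.wait(.5)
p,q,a=tool(RK2,RX2,RN2,.05,60,1)
ctrl.move_linear(ctrl.get_state()["position"]+.05*Z,velocity=.15)
ctrl.move_ptp(p-.08*a,q); ctrl.move_linear(p,velocity=.1,force_limit=10); print((ctrl.get_state()["position"]-p).round(4))
ctrl.move_gripper(0); s=ctrl.get_state(); print(s["width"],s["grasp_force"],np.round(s["contact_force"],2))
ctrl.move_linear(p-.01*rx+.03*Z,velocity=.06); ctrl.move_linear(p-.03*rx+.2*Z,velocity=.15)
P,Q,A=tool(hang(-.13,.02),Z,-px,.05,60,1)
ctrl.move_ptp(P,Q); ctrl.wait(.3)
f=ctrl.grab_frame("wrist"); np.savez("wH.npz",**f); g=ctrl.grab_frame("side"); np.savez("sH.npz",**g); k=ctrl.grab_frame("scene"); np.savez("cH.npz",**k)
print(ctrl.get_state()["clock"],ctrl.get_state()["position"]-P)
held(f,hang(-.13,.02),Z,-px)
cv2.imwrite("pics/h1.png",np.hstack([cv2.resize(f["pixels"][:,:,::-1],(400,300)),cv2.resize(k["pixels"][130:280,200:400,::-1],(400,300))]))
E
```

```text
[ 0.0004 -0.0004  0.0008]
0.6913890965392775 64.16094247251749 [-1.44  0.81  3.81]
24.95 [ 0.00012066 -0.00032262  0.0001126 ]
face z at 0: 0.0 tilt x,y deg [0. 0.] 0
top x [0.00329005 0.06954863] y range [-0.0350887   0.03410738] 3628
```

View pics/h1.png

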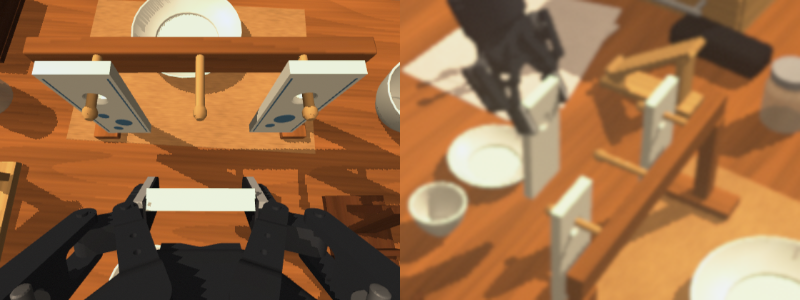

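Run:
```python
from m import *; from g import *
O=hang(-.13,.02)
def loc(f):
    D=cloud(f)-O; return np.stack([D@px,D@py,D@Z],-1)   # plaque: x in [-.012,0], y +-.03, z +-.07
f=L("wH"); l=loc(f); q=f["pixels"].astype(int); w=(q.min(2)>140)&(q.max(2)-q.min(2)<60)
m=w&(abs(l[...,2]-.07)<.008)&(abs(l[...,1])<.04)&(l[...,0]>-.025)&(l[...,0]<.015)
t=l[m]; r=cv2.minAreaRect((t[:,:2]*1000).astype(np.float32)); print("top z",np.median(t[:,2]),"rect",r, np.polyfit(t[:,1],t[:,2],1),np.polyfit(t[:,0],t[:,2],1))
# peg in same frame
D=cloud(f)-ROOT; pl=np.stack([D@px,D@py,D@Z],-1); n=pl[(abs(pl[...,1])<.012)&(abs(pl[...,2])<.012)&(pl[...,0]<-.008)&(pl[...,0]>-.075)]
for x in(-.062,-.058,-.04,-.03,-.02): 
    k=n[abs(n[:,0]-x)<.004]; print("peg",x,len(k),k[:,1].min().round(4),k[:,1].max().round(4),k[:,2].max().round(4)) if len(k) else 0
print("tip",n[:,0].min())
for nm in("cH","sH"):
    f=L(nm); l=loc(f); q=f["pixels"].astype(int); b=(abs(l[...,1])<.026)&(abs(l[...,2])<.066)&(abs(l[...,0])<.007)&(q.max(2)-q.min(2)<60)&(q.min(2)>60)
    F=l[b]; A=np.c_[F[:,1:],np.ones(len(F))]
    if len(F)>20:
        k=np.linalg.lstsq(A,F[:,0],rcond=None)[0]; g=abs(A@k-F[:,0])<.002; k=np.linalg.lstsq(A[g],F[g,0],rcond=None)[0]; print(nm,"backface x0",k[2],"dx/dy,dx/dz deg",np.degrees(k[:2]),g.sum(),F[:,2].min())
    a=(abs(l[...,1])<.04)&(abs(l[...,2])<.09)&(l[...,0]>-.02)&(l[...,0]<.008)&(q.min(2)>60); G=l[a]; print(nm,"z ext",np.percentile(G[:,2],[1,99]),"low y",np.percentile(G[G[:,2]<0][:,1],[1,99]))
```

```text
top z 0.06952348372028024 rect ((-4.33791971206665, -0.21201705932617188), (68.44779968261719, 12.464386940002441), 89.25677490234375) [0.00265443 0.06953083] [-0.01118076  0.06947695]
peg -0.062 1 -0.0016 -0.0016 -0.0002
peg -0.058 149 -0.0062 0.0061 0.0075
peg -0.04 161 -0.0044 0.0042 0.0062
peg -0.03 156 -0.0044 0.0043 0.0065
peg -0.02 148 -0.0045 0.0043 0.0066
tip -0.05805925198334769
cH backface x0 0.0024076446194344694 dx/dy,dx/dz deg [0.05344026 0.06873241] 498 -0.0658510529457271
cH z ext [-0.07011812  0.08304079] low y [-0.03240441  0.02889124]
sH z ext [-0.06940963  0.0822287 ] low y [-0.03710476  0.01474758]
```

Left tile: the top edge at (201,200) is centred on the empty peg (200,115). Alignment is within 1 mm sideways, and the peg sits about 2 mm above nominal relative to the hole, so I insert 2 mm higher.

Run:
```python
from plant import ctrl
from g import *
T=lambda d,dz: tool(hang(d,dz),Z,-px,.05,60,1)[0]
ctrl.move_linear(T(-.1,.002),velocity=.06)
h=ctrl.move_linear(T(-.034,.002),velocity=.04,force_limit=3); s=ctrl.get_state()
print(h,((s["position"]-T(-.034,.002))@px).round(4),np.round(s["contact_force"],2),s["clock"])
f=ctrl.grab_frame("wrist"); k=ctrl.grab_frame("scene")
cv2.imwrite("pics/i1.png",np.hstack([cv2.resize(f["pixels"][:,:,::-1],(400,300)),cv2.resize(k["pixels"][130:280,200:400,::-1],(400,300))]))
```

```text
False -0.0001 [ 0.55 -0.09 -3.47] 27.4833
```

View pics/i1.png

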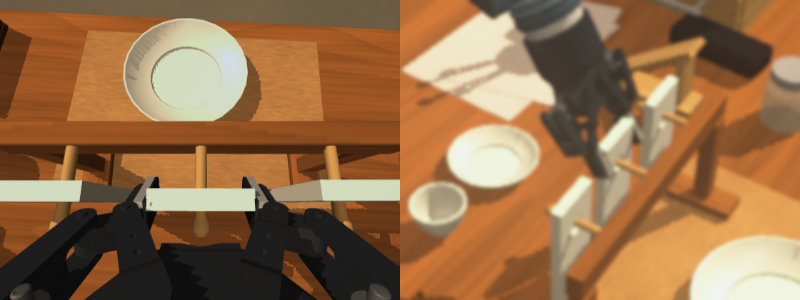

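Left tile: the peg runs through the hole, with its knob at (201,228) in front of the plaque (201,200). The neighbours are untouched. Next: lower and release.

Run:
```python
from plant import ctrl
from g import *
P,Q,A=tool(hang(-.034,-.012),Z,-px,.05,60,1)
h=ctrl.move_linear(P,velocity=.015,force_limit=2.5); s=ctrl.get_state(); print(h,(s["position"]-P).round(4),np.round(s["contact_force"],2))
ctrl.move_gripper(.82); ctrl.wait(.6); p=s["position"]
ctrl.move_linear(p-.1*A,velocity=.07); ctrl.move_linear(p-.1*A-.08*px+.05*Z,velocity=.12)
ctrl.wait(1.5); f=ctrl.grab_frame("wrist"); k=ctrl.grab_frame("scene"); np.savez("wE.npz",**f)
print(ctrl.get_state()["clock"],np.round(ctrl.get_state()["contact_force"],2))
cv2.imwrite("pics/e1.png",np.hstack([cv2.resize(f["pixels"][:,:,::-1],(400,300)),cv2.resize(k["pixels"][130:280,200:400,::-1],(400,300))]))
```

```text
True [ 0.0001 -0.      0.0075] [-1.61 -1.19  4.62]
33.125 [0.19 0.72 0.83]
```

View pics/e1.png

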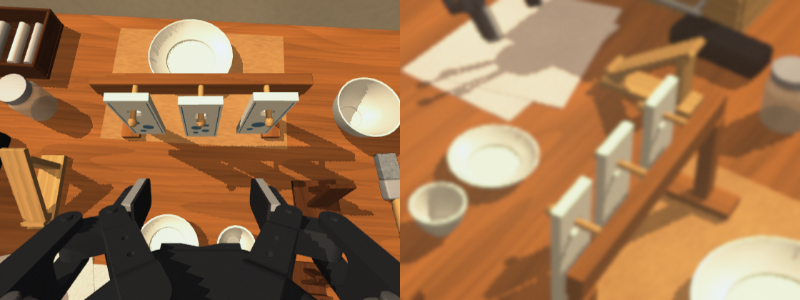

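The plaque hangs on the middle peg (left tile 198,115) between the two undisturbed samples, behind its knob, and the gripper is clear.

Run:
```python
from plant import ctrl
ctrl.wait(1); print(ctrl.sign_off())
```

```text
the job is handed in; nothing more can be done
None
```

The plaque was stood in the large rack, released, taken again, and now hangs on the empty middle peg behind its knob. The last pictures show both hung samples and everything else in view unmoved. The job was handed in at about 34 s; the sign-off returned no verdict.

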